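Index the inspection turret and hold its guard flap at the balance point

TASK

Turn the knob of the inspection turret clockwise, seen from above, by just one station, so that the larger brass nipple clicks into place under the closed guard flap, and let go of the knob. Then, as the flap has no stay, lift it by its T-handle to where it balances standing straight up, neither falling shut nor going over backwards, and finish still gripping the handle and holding it there for the fitter who checks the nipple. Leave the parts lying around alone.

Things in the scene. Friction and masses are not known exactly. Their poses are not given: they have to be found in the camera images.
- station: fixed inspection station with a turret and a guard flap. Base plate 230x300x12 mm, in its frame x -105..125, y -130..170. Origin on the work surface under the turret's spindle; x axis away from the robot (within 0.35 rad), y left, z up. Two hinge posts at x 110, y 36 and 164 reach z 125; thin rest pillar at x -30, y 148 under the flap. Placed differently each time, never moves
- turret_knob (a point): middle of the black bar knob on the spindle, 136 mm above the work surface. Bar 64 long, 14 thick, z 120 to 152 mm, upright sides; its length lies level at +30 degrees (counter-clockwise from above) from this point's x axis, which turns with the turret and is the station's x at joint value 0. The fittings are below z 98, the closed flap and posts below 126 mm
- turret (a joint): turret angle, rad: 0 at start, grows CLOCKWISE from above; one station = 1.047 (60 deg). Disc radius 100, top at z 45 mm, six fixed pipe fittings at radius 68 mm. Let go, a smooth detent (up to 0.12 N m) pulls it into the nearest station. At start a threaded plug is under the flap; next, on the robot's side of it, the large brass nipple (threaded at both ends, 46 wide, 52 mm tall)
- flap (a joint): guard flap angle, rad: 0 closed (level, reaching from its hinge towards the robot), 1.571 straight up = its over-centre balance point (its mass lies in its mid-plane, through the hinge), 2.4 fallen open backwards. About 0.4 kg, almost no friction: let go below 1.571 it falls shut, beyond it falls open. About 2 N at the handle lifts it
- flap_hinge (a point): middle of the flap's hinge axis (along the station's y), 115 mm above the work surface, at x 105, y 100 mm in the station's frame. The flap is an aluminium-framed clear window 106 mm wide along y, 145 mm long from the hinge, 8 mm thick. The point's axes turn with the flap
- flap_handle (a point): middle of the flap's black T-handle: round bar 18 mm thick, 36 mm long, parallel to the hinge, flat ends, on a 10 mm wide stem at the middle of the free edge; 180 mm from the hinge axis, 35 mm from the frame's edge. Can be pinched by its flat ends (fingers closing along the hinge direction); it can turn between the fingers as the flap swings. Axes turn with the flap, y along the bar
- loose_cap: loose hexagonal pipe cap 31 x 35 x 18 mm on the front right corner of the station's base plate; bystander, origin under its middle
- gauge: loose round pressure gauge 88 x 63 x 24 mm lying at the left; bystander, origin under its middle
- spanner: loose open-ended wrench 41 x 210 x 9 mm lying at the right; bystander, origin under its middle
- valve: loose small ball valve with a lever, 50 x 130 x 72 mm, at the right; bystander, origin under its middle
- tape: loose roll of seal tape 61 mm across, 14 mm high, at the right; bystander, origin under its middle

How it is judged:
On the way, in this order (a step that is already met when the one before it is completed fails the run):
1. the turret is one station further clockwise, at rest in its detent and let go, the flap still closed (value of joint turret between 0.967 and 1.127 rad and velocity of joint turret between -0.1 and 0.1 rad/s and contact force between the fingers and turret below 0.1 N and value of joint flap below 0.15 rad), for 0.3 s.
2. the flap stands at its balance point, gripped, at rest (value of joint flap between 1.501 and 1.641 rad and velocity of joint flap between -0.1 and 0.1 rad/s and contact force between the fingers and flap above 3 N), for 0.3 s.
At the end, for the whole second after the job is handed in: the turret rests one station clockwise of its start (within 0.08 rad, untouched), the flap stands at its balance point (within 0.07 rad = 4 degrees of upright), still, with the fingers gripping it (over 3 N) (all of step 2 and value of joint turret between 0.967 and 1.127 rad and velocity of joint turret between -0.1 and 0.1 rad/s and contact force between the fingers and turret below 0.1 N); the arm keeps its last pose, push and grip.
It fails at once if the flap goes over backwards (more than 0.35 rad past the balance point) (value of joint flap above 1.92 rad).
It fails at once if the turret is turned two stations or the wrong way (value of joint turret above 1.75 rad or value of joint turret below -0.6 rad).
It fails at once if a bystander is disturbed (moved more than 30 mm) (distance of any of loose_cap, gauge, spanner, valve, tape from where it was at the start of the episode above 0.03 m).
It also fails if it takes over 51 s, if anything falls off the work surface, if the arm or the gripper's body presses on something with over 40 N, if the wrist force passes 120 N, or if a joint passes its speed limit or range.

ROBOT

A 6-joint arm with a two-finger parallel gripper is mounted at the origin on a cart in front of the work surface, level with it; the furniture and walls round the work are solid. World frame = base frame: x ahead of the robot, y to its left, z up, the work surface at z = 0. Lengths are in m, angles in rad, forces in N, time in s.
With the tool pointing down it reaches from about 0.35 to 0.85 m from the base axis. Payload 8.1 kg.
Tool frame: the origin (TCP) lies at the very end of the fingers, on their centre line; the grasp point (between the pads) lies 19 mm behind it; z points along the fingers, y is the line along which they close (so a half turn about z gives the same grasp; the last joint's range is limited). The gripper opens to 93 mm and grips with 3 to 60 N. Pads are 15 mm wide; open, the fingers measure 128 mm over their backs; the gripper's body (75 mm by 188 mm) begins 65 mm behind the grasp point.
Start: joints at [1.104, 0.13, 1.488, -0, 1.523, -0.085], TCP at [0.224, 0.557, 0.219] pointing down, gripper open.
Joint ranges: [-2.96, 2.96], [-0.89, 2.26], [0.02, 2.5], [-1.34, 4.48], [0, 2.73], [-2.66, 2.66]. Speed limits (rad/s): [2.39, 2.39, 2.79, 3.14, 3.14, 3.14].

INTERFACE

Orientations are given as a unit quaternion [x, y, z, w].
In Python, from rig import env gives the robot as it stands. Calls block until the motion is done:
- env.move_pose(position, orientation): joint-space move of the TCP to a pose.
- env.movel(position, attitude=None, feed=0.15): straight line of the TCP; attitude=None keeps the orientation; feed is the mean speed in m/s.
- env.goto_joints(angles): joint-space move.
- env.gripper_open() and env.close(f_grip=None): open the fingers fully, or close them until they stop; f_grip is the grip in N (None keeps the last).
- env.hold(seconds).
- env.inverse_kinematics(position, orientation): joint angles nearest the present ones, or None.
- env.sense(): the state.
- env.get_image(name): name is "scene" or "side" or "wrist"; returns a dict with "pixels" (384x512x3 uint8, red, green, blue), "depth" (384x512 float32, m along the optical axis (not along the pixel's ray), 0 where there is no reading), "fov_y" (degrees; the focal length in pixels is half the picture's height over the tangent of half this angle, whatever the lens; pixels are square), "cx", "cy" (the principal point, pixels), "R" (3x3) and "t" (3): a world point X has camera coordinates R X + t. Camera axes: x right, y down, z forward; pixel columns grow to the right and rows downward; lengths in m; the calibration is good to about 2 mm. A picture is of the moment at which its call begins.
A pose or a line that the arm cannot do raises env.Unreachable and nothing moves.
- env.close_job(): hands the job in; it is judged then, once.
The state is a dict: "time_s": time; "joint_positions": joint angles; "qvel": joint speeds; "effort": joint torques, N m; "eef_pos": TCP position; "eef_rot": TCP orientation; "force": force on the tool from outside, world axes, zero at the start; "moment": the same for the moment, N m; "finger_gap": finger opening in m; "grasp_force": force on a finger pad.
Only numpy, scipy, OpenCV 4.12 (cv2) and the standard library are available. Lean on these libraries where they do the work, as an engineer would, in place of code of your own. Each camera call takes 0.05 s, during which the arm holds its last target. There are 200 camera calls.

## Working session

There is one attempt and no reset: what is moved stays moved. The work goes in short steps, each a Python script; the robot and the scene stay as the last script left them, time stands still between calls to the robot, and variables do not carry over. Pictures are saved under pics/ and viewed, at most 10 in all, crops included, and the job is handed in when it is done.

```bash
mkdir -p pics; ls; python3 - <<'E'
from rig import env
import cv2,numpy as np
for n in("scene","side"):
    d=env.get_image(n); cv2.imwrite(f"pics/{n}0.png",d["pixels"][:,:,::-1]); np.savez(f"{n}0.npz",**d)
    print(n,d["fov_y"],d["cx"],d["cy"],d["R"].round(3).tolist(),d["t"].round(3).tolist())
s=env.sense();print(s["time_s"],s["eef_rot"],s["finger_gap"])
E
```

```text
pics
scene 49.53368085888434 257.1307961867766 189.33788875671755 [[0.517, -0.856, 0.024], [-0.366, -0.246, -0.897], [0.774, 0.455, -0.441]] [-0.298, 0.292, 0.849]
side 50.567056680789214 249.8342151765262 189.04120197997565 [[0.97, -0.241, -0.022], [-0.128, -0.436, -0.891], [0.205, 0.867, -0.454]] [-0.5, 0.136, 1.195]
0.1 [ 1.89723988e-01  9.81837121e-01 -7.92042646e-04 -2.19336445e-04] 0.09318058155817421
```

View pics/scene0.png

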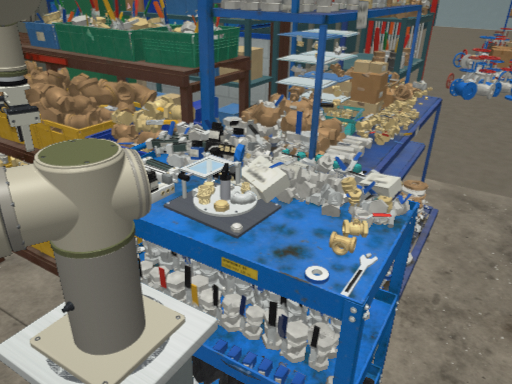

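View pics/side0.png

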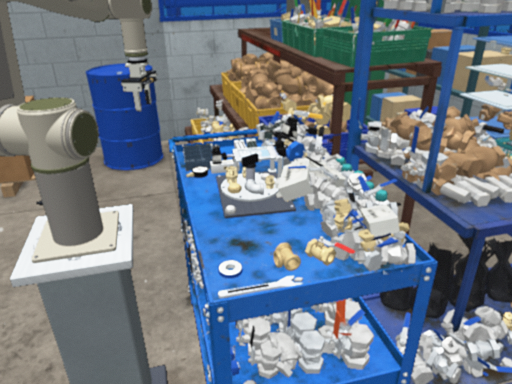

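The scene view shows the station at about (222,200) with the disc, the knob at about (226,180), the flap at about (205,168) and the cap at (237,227). The side view shows the same station at about (255,190). Next I'll enlarge the scene view and get coordinates.

```bash
cat > h.py <<'E'
import numpy as np,cv2
from rig import env
def cloud(d):
    z=d["depth"]; h,w=z.shape; f=h/2/np.tan(np.radians(float(d["fov_y"]))/2)
    v,u=np.mgrid[:h,:w]
    c=np.stack([(u-d["cx"])/f*z,(v-d["cy"])/f*z,z],-1)
    return (c-d["t"])@d["R"]          # R^T (c-t)
def proj(d,X):
    f=d["depth"].shape[0]/2/np.tan(np.radians(float(d["fov_y"]))/2)
    c=np.asarray(X)@d["R"].T+d["t"]; return c[...,:2]/c[...,2:]*f+[d["cx"],d["cy"]]
E
python3 - <<'E'
from h import *
a=dict(np.load("scene0.npz")); b=dict(np.load("side0.npz"))
im=np.hstack([cv2.resize(a["pixels"][125:250,150:300],(480,400),interpolation=2),cv2.resize(b["pixels"][130:230,200:300],(320,320),interpolation=2)[:,:].copy().repeat(1,0) if 0 else cv2.resize(b["pixels"][130:230,210:290],(320,400),interpolation=2)])
cv2.imwrite("pics/crop.png",im[:,:,::-1])
P=cloud(a)
for u,v in [(226,170),(226,180),(225,200),(237,227),(207,165),(165,208),(235,235),(278,207),(205,215)]: print(u,v,P[v,u].round(3))
w=env.get_image("wrist"); s=env.sense()
from scipy.spatial.transform import Rotation as Ro
T=Ro.from_quat(s["eef_rot"]).as_matrix(); C=-w["R"].T@w["t"]
print("cam in tool",T.T@(C-s["eef_pos"]),"axes",(T.T@w["R"].T).round(3).tolist(),w["fov_y"])
E
```

```text
226 170 [0.529 0.083 0.15 ]
226 180 [0.533 0.085 0.115]
225 200 [0.5   0.067 0.067]
237 227 [ 0.449 -0.01   0.026]
207 165 [0.588 0.198 0.118]
165 208 [0.453 0.266 0.001]
235 235 [ 0.431 -0.015  0.01 ]
278 207 [ 0.641 -0.039  0.011]
205 215 [0.47  0.12  0.013]
cam in tool [ 0.07644597 -0.00034692 -0.1651898 ] axes [[-0.0, -0.962, -0.273], [1.0, -0.0, -0.0], [0.0, -0.273, 0.962]] 65.29291714795362
```

View pics/crop.png

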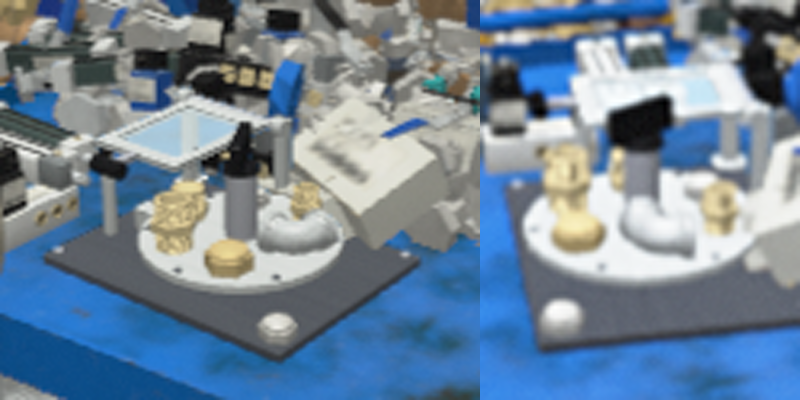

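The crops show the knob, at scene (226,172). They also show the flap with its T-handle on the robot's side, at about scene (183,177), and the nipple on the robot's side of the plug. Depth at the knob gives z≈0.15, which matches the spec. Next is a wrist view from above to get an accurate pose.

```bash
python3 - <<'E'
from h import *
env.move_pose([0.45,0.13,0.36],[0,1,0,0])
w=env.get_image("wrist"); np.savez("w1.npz",**w); cv2.imwrite("pics/w1.png",w["pixels"][:,:,::-1])
P=cloud(w); print(env.sense()["time_s"])
# knob top
m=(abs(P[...,2]-0.152)<0.006)&(w["depth"]>0)&(np.hypot(P[...,0]-.533,P[...,1]-.085)<.07)
q=P[m]; print("knob",m.sum(),q.mean(0),cv2.minAreaRect(q[:,:2].astype(np.float32)))
m=(abs(P[...,2]-0.0455)<0.003)&(np.hypot(P[...,0]-.533,P[...,1]-.085)<.14)
print("disc",m.sum(),cv2.minEnclosingCircle(P[m][:,:2].astype(np.float32)))
m=(abs(P[...,2]-0.012)<0.0035)&(np.hypot(P[...,0]-.533,P[...,1]-.085)<.25)
print("plate",m.sum(),cv2.minAreaRect(P[m][:,:2].astype(np.float32)))
m=(abs(P[...,2]-0.119)<0.007)&(np.hypot(P[...,0]-.588,P[...,1]-.198)<.16)
print("flap",m.sum(),P[m].mean(0),cv2.minAreaRect(P[m][:,:2].astype(np.float32)))
E
```

```text
2.025
knob 444 [0.54105413 0.09762878 0.15022782] ((0.5421708226203918, 0.0973062664270401), (0.06277022510766983, 0.014179528690874577), 25.230297088623047)
disc 5106 ((0.5560391545295715, 0.09919657558202744), 0.11311167478561401)
plate 4745 ((0.5470717549324036, 0.13281720876693726), (0.2650521397590637, 0.39348122477531433), 5.708084583282471)
flap 6622 [0.57467604 0.19364211 0.11711228] ((0.602013111114502, 0.19615191221237183), (0.2563777565956116, 0.1716170310974121), 23.016407012939453)
```

View pics/w1.png

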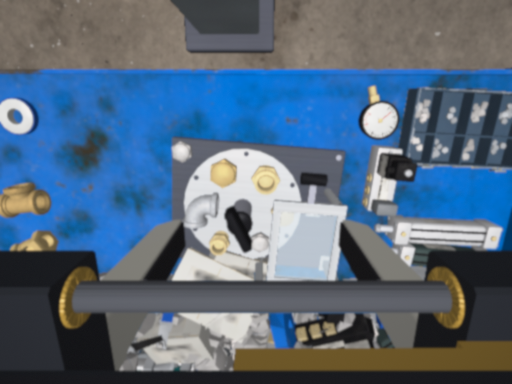

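The wrist view shows the knob bar at (238,228), the nipple at (264,178), the flap window at (305,240), the T-handle at (313,180), the cap at (181,151) and the gauge at (380,120). The measured bar is 63x14 mm at 25.2°, so station yaw is about -4.8°, which fits the plate edge slope. Next I'll check the handle prediction and clearances.

```bash
cat >> h.py <<'E'
from scipy.spatial.transform import Rotation as Ro
K=np.array([.542,.0973]); YAW=np.radians(-4.8)
def st(x,y,z,yaw=None):
    a=YAW if yaw is None else yaw; c,s=np.cos(a),np.sin(a); return np.array([K[0]+c*x-s*y,K[1]+s*x+c*y,z])
def down(a): # tool down, closing line at world angle a
    y=np.array([np.cos(a),np.sin(a),0]); z=np.array([0,0,-1.]); return Ro.from_matrix(np.stack([np.cross(y,z),y,z],1)).as_quat()
E
python3 - <<'E'
from h import *
w=dict(np.load("w1.npz")); P=cloud(w); H=st(-75,100,115) if 0 else st(-.075,.1,.115); print("pred handle",H,"px",proj(w,H), "knob px",proj(w,[*K,.152]))
rgb=w["pixels"].astype(int); dark=rgb.max(-1)<60
m=dark&(np.hypot(P[...,0]-H[0],P[...,1]-H[1])<.035)&(abs(P[...,2]-.118)<.012)
q=P[m]; print("handle",m.sum(),q.mean(0),q[:,2].max(),cv2.minAreaRect(q[:,:2].astype(np.float32)))
# bright frame of flap: expected corners in px
print("flap corners px",[proj(w,st(x,y,.119)).round(0).tolist() for x,y in((-.04,.047),(-.04,.153))])
print("plate corners px",[proj(w,st(x,y,.012)).round(0).tolist() for x,y in((-.105,-.13),(-.105,.17))])
a=dict(np.load("scene0.npz")); 
for nm,d in(("wrist",w),("scene",a),("side",dict(np.load("side0.npz")))):
    Q=cloud(d)[d["depth"]>0]; 
    for n,c,r in(("knob",K,.12),("handleL",st(-.075,.165,0)[:2],.03),("handle body",H[:2],.1),("hinge",st(.105,.1,0)[:2],.1)):
        k=np.hypot(*(Q[:,:2]-c).T)<r; z=Q[k][:,2]; z=z[z<.3]; print(nm,n,k.sum(),np.percentile(z,[50,99,100]).round(3) if len(z) else "")
k=(rgb[...,0]>0); fit=[(264,178),(224,172)]
for u,v in fit: print(P[v-8:v+8,u-8:u+8,2].max())
E
```

```text
pred handle [0.47563082 0.20322512 0.115     ] px [313.24630478 178.31015559] knob px [237.04778231 232.60743368]
handle 278 [0.4748401  0.20224877 0.12134017] 0.12435333639452263 ((0.475920706987381, 0.20267082750797272), (0.03495371714234352, 0.015732763335108757), 86.07682037353516)
flap corners px [[274.0, 200.0], [347.0, 206.0]]
plate corners px [[171.0, 135.0], [346.0, 150.0]]
wrist knob 31873 [0.056 0.151 0.153]
wrist handleL 828 [0.01  0.015 0.016]
wrist handle body 42069 [0.012 0.122 0.124]
wrist hinge 7517 [0.116 0.153 0.16 ]
scene knob 6618 [0.012 0.138 0.155]
scene handleL 301 [-0.287  0.017  0.019]
scene handle body 4153 [-0.     0.121  0.127]
scene hinge 2079 [0.1   0.158 0.171]
side knob 2890 [0.051 0.148 0.152]
side handleL 31 [0.01  0.013 0.013]
side handle body 1049 [0.043 0.12  0.123]
side hinge 1388 [0.113 0.159 0.167]
0.5250100103893541
0.5250100103893541
```

```bash
sed -i 's/radians(-4.8)/radians(-4.5)/' h.py; python3 - <<'E'
from h import *
a0=np.radians(115.2); p=[*K,.129]
env.move_pose([*K,.23],down(a0)); env.movel(p,feed=.1)
env.close(20); s=env.sense(); print(s["time_s"],s["finger_gap"],s["grasp_force"],s["force"],s["moment"])
for k in range(1,7):
    env.move_pose(p,down(a0-np.radians(10*k))); s=env.sense(); print(s["time_s"],s["force"].round(1) if hasattr(s["force"],"round") else s["force"],s["grasp_force"])
env.hold(.3); env.gripper_open(); env.hold(.5)
env.movel([*K,.25],feed=.12)
env.move_pose([0.45,0.13,0.36],[0,1,0,0])
w=env.get_image("wrist"); np.savez("w2.npz",**w); cv2.imwrite("pics/w2.png",w["pixels"][:,:,::-1])
P=cloud(w); print(env.sense()["time_s"])
m=(abs(P[...,2]-0.152)<0.006)&(w["depth"]>0)&(np.hypot(P[...,0]-K[0],P[...,1]-K[1])<.05)
q=P[m]; print("knob",m.sum(),cv2.minAreaRect(q[:,:2].astype(np.float32)))
E
```

```text
5.075 0.013822718492441294 19.99922811985016 [ 2.64763313 -2.30444389 -1.17499411] [-0.3605374  -0.19054583  0.01337458]
5.3667 [ 1.5 -1.7 -0.7] 20.00286966562271
5.6583 [-1.4  1.3  0.2] 19.977750778198242
5.95 [ 0.1  4.4 -0.5] 19.99039739370346
6.2417 [ 2.1  7.6 -1.6] 19.952665865421295
6.5333 [ 2.9  8.7 -1. ] 19.97789293527603
6.825 [ 3.6 10.  -4.1] 19.974409639835358
10.7833
knob 442 ((0.5424823760986328, 0.09775777161121368), (0.014258773066103458, 0.06327521800994873), 55.070838928222656)
```

View pics/w2.png

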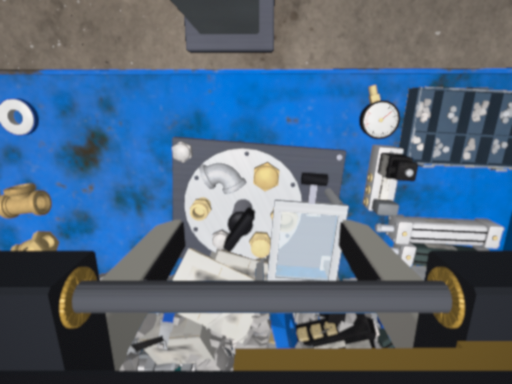

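The knob is now at -34.9°, so it turned 60.1°. The hex cap is at (266,176), the nipple has moved under the flap, and the flap is still closed with its handle at (314,179). Next I'll lift the flap.

```bash
python3 - <<'E'
from h import *
q=down(np.radians(90)+YAW); OFF=np.array([0,0,-.015])
def hp(t): return st(.105-.18*np.cos(t),.1,.115+.18*np.sin(t))+OFF
def rep(n):
    s=env.sense(); print(n,round(s["time_s"],2),np.round(s["eef_pos"],4),"gap",round(s["finger_gap"],4),"gf",round(s["grasp_force"],1),"F",np.round(s["force"],1))
T=np.linspace(0,np.pi/2,13)
for t in T: assert env.inverse_kinematics(hp(t),q) is not None,t
env.move_pose(hp(0)+[0,0,.1],q); env.movel(hp(0),feed=.1); rep("down")
env.close(30); rep("closed")
s=env.sense()
if .03<s["finger_gap"]<.042:
    for i,t in enumerate(T[1:]):
        env.movel(hp(t),feed=.08)
        if i%3==2: rep(round(t,2))
    env.hold(.5); rep("end")
for n in("scene","side"):
    d=env.get_image(n); np.savez(n+"3.npz",**d)
a=dict(np.load("scene3.npz"));b=dict(np.load("side3.npz"))
cv2.imwrite("pics/c3.png",np.hstack([cv2.resize(a["pixels"][90:240,140:290],(400,400)),cv2.resize(b["pixels"][90:220,190:320],(400,400))])[:,:,::-1])
E
```

```text
down 12.68 [0.4757 0.2031 0.1009] gap 0.093 gf 0.0 F [-0.4  0.4  0.2]
closed 13.61 [0.4751 0.2038 0.1   ] gap 0.0354 gf 30.0 F [ 1.2  5.  -1.8]
0.39 14.93 [0.4886 0.2026 0.1683] gap 0.0356 gf 30.0 F [ 0.6  6.  -1.7]
0.79 16.26 [0.5274 0.1995 0.2265] gap 0.0355 gf 30.0 F [-1.   6.3 -0.5]
1.18 17.58 [0.5858 0.1948 0.2657] gap 0.0354 gf 30.0 F [-2.3  5.2  0.2]
1.57 18.91 [0.6551 0.1892 0.2803] gap 0.0356 gf 30.0 F [-0.7  5.3  4.1]
end 19.41 [0.6547 0.1892 0.2803] gap 0.0355 gf 30.0 F [-0.7  5.9  3.4]
```

View pics/c3.png

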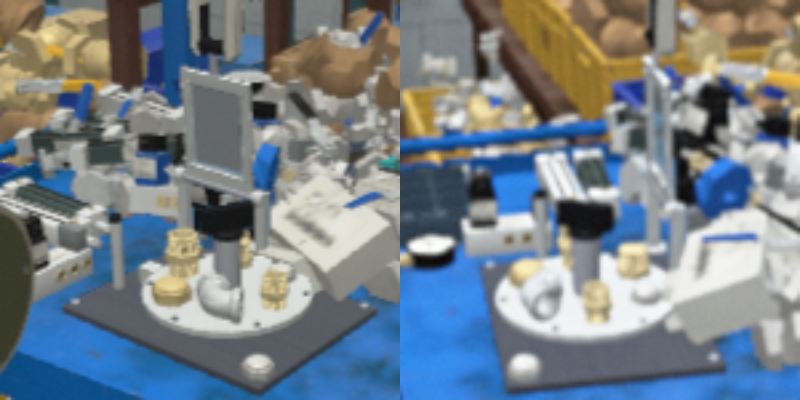

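The flap stands upright in the fingers, at about (215,130) in the left crop and (655,130) in the right. The nipple is at its station. A plane fit will check the angle.

```bash
python3 - <<'E'
from h import *
for n in("scene3","side3"):
    d=dict(np.load(n+".npz")); Q=cloud(d)[d["depth"]>0]-[*K,0]; c,s=np.cos(YAW),np.sin(YAW)
    x=c*Q[:,0]+s*Q[:,1]; y=-s*Q[:,0]+c*Q[:,1]; z=Q[:,2]
    m=(abs(x-.105)<.02)&(abs(y-.1)<.055)&(z>.135)&(z<.258)
    A=np.c_[z[m]-.115,y[m]-.1,np.ones(m.sum())]; k=np.ones(m.sum(),bool)
    for _ in range(5):
        p=np.linalg.lstsq(A[k],x[m][k],rcond=None)[0]; k=abs(A@p-x[m])<.004
    print(n,m.sum(),k.sum(),"tilt back rad",p)
E
```

```text
scene3 914 826 tilt back rad [-0.04969482  0.00624366  0.10643478]
side3 287 269 tilt back rad [-0.04672821 -0.01203518  0.10261906]
```

```bash
python3 - <<'E'
from h import *
def fit(n,lo,hi,ax):
    d=dict(np.load(n+".npz")); Q=cloud(d)[d["depth"]>0]-[*K,0]; c,s=np.cos(YAW),np.sin(YAW)
    S=np.c_[c*Q[:,0]+s*Q[:,1],-s*Q[:,0]+c*Q[:,1],Q[:,2]]
    S=S[((S>lo)&(S<hi)).all(1)]; o=[i for i in range(3) if i!=ax]
    A=np.c_[S[:,o],np.ones(len(S))]; k=np.ones(len(S),bool)
    for _ in range(8):
        p=np.linalg.lstsq(A[k],S[k,ax],rcond=None)[0]; k=abs(A@p-S[:,ax])<.003
    print(n,"axis",ax,k.sum(),p.round(4))
for n in("scene0","side0","w1"): fit(n,[-.04,.05,.108],[.1,.15,.128],2)          # closed flap (x slope,y slope,z0)
for n in("scene0","side0","scene3","side3","w1"): fit(n,[-.35,-.12,-.012],[-.12,.1,.010],2)  # table in front
for n in("scene3","side3"): fit(n,[-.1,-.1,.038],[.1,.1,.05],2)     # disc top
w=env.get_image("wrist"); np.savez("w3.npz",**w); cv2.imwrite("pics/w3.png",w["pixels"][:,:,::-1]); fit("w3",[.085,.05,.135],[.125,.15,.258],0)
fit("w3",[-.1,-.1,.038],[.1,.1,.05],2)
E
```

```text
scene0 axis 2 500 [-0.0036 -0.0018  0.1186]
side0 axis 2 336 [-0.0043 -0.0007  0.1155]
w1 axis 2 5084 [-0.0112 -0.002   0.1167]
scene0 axis 2 848 [0.0091 0.0032 0.002 ]
side0 axis 2 841 [ 0.0005  0.0003 -0.0021]
scene3 axis 2 847 [-0.0052  0.0016  0.    ]
side3 axis 2 831 [ 0.0021 -0.0006 -0.0018]
w1 axis 2 7584 [ 0.0005  0.0005 -0.001 ]
scene3 axis 2 787 [0.0039 0.0007 0.046 ]
side3 axis 2 632 [ 0.0008 -0.0005  0.0429]
w3 axis 0 4223 [ 0.0031 -0.0562  0.1115]
w3 axis 2 11275 [ 0.0003 -0.0006  0.0442]
```

View pics/w3.png

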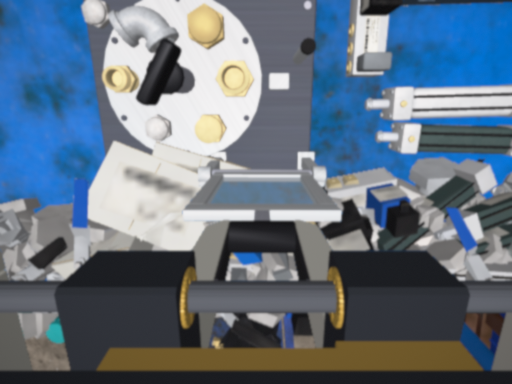

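The wrist view shows the flap's top edge at rows 210-222 (columns 186-341), its hinge side at about row 172, and the handle bar at (262,235). I'll overlay the flap model at several angles on this view.

```bash
python3 - <<'E'
from h import *
w=dict(np.load("w3.npz")); g=cv2.cvtColor(w["pixels"],cv2.COLOR_RGB2GRAY)
def P(t,r,y,n): # n: offset on robot-side normal... top side when closed -> at upright faces robot? closed top normal=+z -> +x
    return proj(w,st(.105-r*np.cos(t)+n*np.sin(t),y,.115+r*np.sin(t)+n*np.cos(t)))
for t in(1.47,1.50,1.53,1.571,1.61): print(t,"front-top edge",P(t,.145,.047,-.004).round(1),P(t,.145,.153,-.004).round(1),"back-top",P(t,.145,.1,.004).round(1),"handle",P(t,.18,.1,0).round(1))
for x in(200,215,310,325): print(x,g[160:226,x].tolist())
print("knob pred",proj(w,[*K,.152]),"posts",proj(w,st(.11,.036,.125)),proj(w,st(.11,.164,.125)))
cv2.imwrite("pics/w3c.png",cv2.resize(w["pixels"][140:260,160:370],None,fx=3.8,fy=3.8,interpolation=cv2.INTER_NEAREST)[:,:,::-1])
E
```

```text
1.47 front-top edge [179.8 194.8] [342.4 194.8] back-top [261.1 206.7] handle [261. 215.]
1.5 front-top edge [180.1 201.3] [342.1 201.3] back-top [261.1 213.1] handle [261.  224.6]
1.53 front-top edge [180.5 207.8] [341.7 207.8] back-top [261.1 219.3] handle [261.  233.9]
1.571 front-top edge [181.  216.4] [341.2 216.4] back-top [261.1 227.6] handle [261.  246.3]
1.61 front-top edge [181.6 224.4] [340.6 224.4] back-top [261.1 235.2] handle [261.  257.6]
200 [218, 217, 218, 219, 218, 210, 194, 190, 200, 211, 218, 223, 226, 229, 230, 231, 228, 223, 215, 206, 200, 207, 221, 228, 227, 222, 220, 214, 198, 173, 146, 127, 121, 119, 119, 119, 120, 119, 119, 119, 118, 119, 122, 127, 125, 121, 122, 124, 133, 162, 206, 231, 239, 239, 238, 236, 234, 232, 230, 224, 215, 218, 226, 229, 229, 229]
215 [154, 136, 127, 124, 121, 116, 111, 108, 113, 135, 155, 159, 146, 135, 132, 127, 120, 118, 117, 118, 117, 117, 117, 117, 114, 111, 108, 106, 107, 110, 113, 117, 118, 119, 119, 118, 118, 116, 116, 115, 114, 115, 115, 117, 117, 118, 119, 124, 133, 161, 205, 231, 238, 239, 238, 236, 233, 232, 230, 223, 200, 173, 154, 142, 134, 133]
310 [131, 126, 126, 126, 126, 125, 123, 122, 122, 127, 143, 161, 167, 161, 145, 130, 121, 118, 118, 118, 118, 118, 118, 119, 119, 118, 119, 119, 119, 118, 117, 117, 117, 119, 121, 122, 122, 121, 120, 119, 119, 119, 120, 120, 120, 120, 120, 122, 128, 157, 202, 229, 236, 236, 236, 234, 233, 232, 231, 229, 221, 195, 162, 141, 134, 133]
325 [90, 91, 91, 92, 95, 100, 112, 129, 146, 163, 180, 192, 200, 206, 208, 211, 212, 207, 197, 184, 172, 164, 162, 160, 156, 150, 142, 136, 127, 107, 89, 90, 101, 111, 116, 117, 117, 118, 119, 120, 120, 121, 123, 125, 123, 120, 120, 122, 129, 156, 201, 228, 235, 236, 236, 235, 233, 232, 231, 227, 219, 206, 200, 194, 175, 134]
knob pred [152.0089599   70.04707182] posts [203.21324999 179.24288823] [319.24222985 179.25279409]
```

View pics/w3c.png

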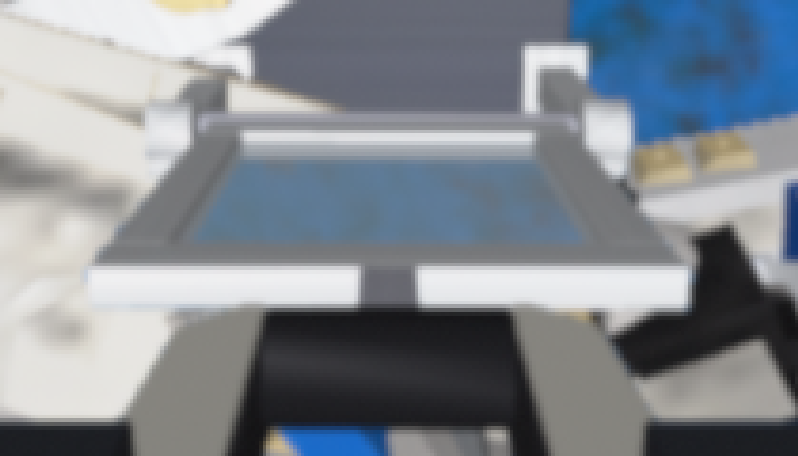

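All three cameras agree that the flap is at about 1.53 rad, a little short of upright, because the bar pivoted off-centre in the pads. I'll nudge it 6.5 mm along the station's x and measure again.

```bash
python3 - <<'E'
from h import *
s=env.sense(); d=.0065*np.array([np.cos(YAW),np.sin(YAW),0])
env.movel(np.array(s["eef_pos"])+d,feed=.01); env.hold(.5)
s=env.sense(); print(s["time_s"],s["eef_pos"],s["grasp_force"],s["finger_gap"],s["force"])
for n in("scene","side","wrist"): np.savez(n+"4.npz",**env.get_image(n))
w=dict(np.load("wrist4.npz")); g=cv2.cvtColor(w["pixels"],cv2.COLOR_RGB2GRAY).astype(float)
for x in(215,250,310): 
    r=g[195:235,x]; print("edge",x,195+np.interp(180,r[:np.argmax(r)+1],np.arange(np.argmax(r)+1)) )
def P(t,r,y,n): return proj(w,st(.105-r*np.cos(t)+n*np.sin(t),y,.115+r*np.sin(t)+n*np.cos(t)))
for t in(1.50,1.53,1.571,1.61): print(t,P(t,.145,.1,-.004).round(1))
for n in("scene4","side4"):
    d=dict(np.load(n+".npz")); Q=cloud(d)[d["depth"]>0]-[*K,0]; c,s=np.cos(YAW),np.sin(YAW)
    x=c*Q[:,0]+s*Q[:,1]; y=-s*Q[:,0]+c*Q[:,1]; z=Q[:,2]
    m=(abs(x-.105)<.02)&(abs(y-.1)<.055)&(z>.135)&(z<.258)
    A=np.c_[z[m]-.115,y[m]-.1,np.ones(m.sum())]; k=np.ones(m.sum(),bool)
    for _ in range(5):
        p=np.linalg.lstsq(A[k],x[m][k],rcond=None)[0]; k=abs(A@p-x[m])<.004
    print(n,k.sum(),p)
w=dict(np.load("wrist4.npz"));P=cloud(w)
E
```

```text
20.875 [0.66118621 0.18873787 0.28034089] 30.000406801700592 0.035794880686446484 [-0.19892481  3.56549341  3.58334911]
edge 215 207.5
edge 250 207.54761904761904
edge 310 207.5609756097561
1.5 [261.1 191.8]
1.53 [261.1 198.4]
1.571 [261.1 207.1]
1.61 [261.2 215.2]
scene4 847 [-0.0187365   0.00535313  0.10692058]
side4 295 [-0.01434241 -0.01641063  0.10301128]
```

```bash
python3 - <<'E'
from rig import env
env.hold(.5); print(env.close_job())
E
```

```text
the job is handed in; nothing more can be done
None
```

The job is handed in: the turret turned 60.1° clockwise (one station) and was released, and the flap is held in a 30 N grip at about 1.56 rad by camera (upright is 1.571); the hand-in call gave no verdict.

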